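# Set the gel lamp's timer drum and start it

### The job

Set the gel lamp's timer to 6: with a light fingertip on the black rubber tyre of its drum, roll the drum until the number 6 stands centred in the small window, then press the start key fully down once the number is right, let it come up again, and take your hand away. The drum sits on a delicate sprung spindle, so keep the force on it under about 15 N; leave everything else where it is.

Things in the scene. Friction and masses are not known exactly. Their poses are not given: they have to be found in the camera images.
- gel_lamp: gel-curing lamp, a white plastic box 200 mm (x) by 240 mm (y) by 125 mm tall, fixed to the desk, its low cave open to its -x side (towards the robot). Origin under its centre. Its flat top, 125 mm above the desk, carries the drum's tyre, the window hood (84 x 46 mm, 15 mm high) and the start key.
- tyre_slot (a point): point on the lamp's flat top (z = 125 mm), straight above the drum's axle, midway along the black rubber tyre; axes as the lamp's: the axle lies along y, the crown runs along x. Tyre 80 mm in diameter, 24 mm wide (y). How far its crown stands proud of the top differs from unit to unit, 5 to 19 mm, and is not measured: find it by touch. The hood's side is 34 mm away towards -y.
- slot_end (a point): middle of the edge, nearest the robot, of the opening in the top through which the tyre stands; 38 mm from tyre_slot towards the lamp's -x. How the tyre feels: its spindle is sprung, after a preload of about 2 N it yields 1 mm per 8 N and bottoms at 8 mm. Turning takes 4 N along the rim, so press with 6 to 11 N to roll it without slipping; it stays where it is left.
- window (a point): centre of the small window, 28 mm (x) by 24 mm (y), in the grey hood's top, 57 mm from the tyre's middle towards the lamp's -y. One black number of the drum's white band shows in it, 1 to 8; numbers stand upright as seen from the robot's side (their tops to the lamp's +x).
- drum (a joint): turn of the drum in rad: number n is centred in the window at (n - 1) x 0.785, so 6 is at 3.927. It grows when the tyre's crown is pushed to the lamp's +x (1 mm of rub turns it 0.025 rad). Stops at -0.2 and 5.7. Starts between 0.8 and 2.4.
- start_top (a point): centre of the top face of the start key, a white round push key 28 mm across in a grey housing on the lamp's top, on the hood's -y side; it is pressed straight down, travel 6 mm, sprung, fully down at 5 N.
- start (a joint): depth of the start key in m: 0 up, 0.006 fully down.
- brush_stand: tall clear acrylic brush stand with four brushes, 90 x 90 mm, 220 mm tall; bystander, origin under its centre
- palette: white ceramic palette with clip-on clear lid, 124 x 102 mm, 20 mm tall; bystander, origin under its centre
- probe: slim steel probe lying down, 130 mm long, 8 mm thick; bystander, origin under the handle's middle
- clipper: blue plastic clipper, 65 x 14 mm, 13 mm tall, lying on top of the gel lamp behind the drum; bystander, origin under its centre
- polish_a: small clear polish bottle with black cap, 28 mm across, 65 mm tall; bystander, origin under its centre
- polish_b: small amber polish bottle with black cap, 32 mm across, 75 mm tall; bystander, origin under its centre
- pot: small white ceramic bowl, 60 mm across, 40 mm tall; bystander, origin under its centre

How it is judged:
By the outcome, as a careful person would: the job done as asked, in the order asked, and still so for the second after the job is handed in, with the robot touching nothing.
It also fails if it takes over 72 s, if anything falls off the work surface, if the arm or the gripper's body presses on something with over 40 N, if the wrist force passes 120 N, or if a joint passes its speed limit or range.

### The arm

A 6-joint arm with a two-finger parallel gripper is mounted at the origin on the work surface. World frame = base frame: x ahead of the robot, y to its left, z up, the work surface at z = 0. Lengths are in m, angles in rad, forces in N, time in s.
With the tool pointing down it reaches from about 0.225 to 0.875 m from the base axis. Payload 3.4 kg.
Tool frame: the origin (TCP) lies at the very end of the fingers, on their centre line; the grasp point (between the pads) lies 19 mm behind it (grip_depth is the distance from the TCP to the grasp point, in m); x points along the fingers, z is the direction in which the jaws open and shut, and the axes are right-handed (so a half turn about x gives the same grasp; the last joint's range is limited). The gripper opens to 85 mm and grips with 20 to 120 N. Pads are 22 mm wide; open, the fingers measure 114 mm over their backs; the gripper's body (76 mm by 85 mm) begins 54 mm behind the grasp point. The pads swing forward as they close: fully open they stand 13 mm farther back than shut.
Start: joints at [-1.423, 0.276, 1.505, -0, 1.361, -0.121], TCP at [0.153, -0.554, 0.231] pointing down, gripper open.
Joint ranges: [-2.89, 2.89], [-0.75, 2.08], [0.22, 2.7], [-1.18, 4.32], [0.11, 2.71], [-2.7, 2.7]. Speed limits (rad/s): [2.57, 2.57, 3.14, 3.14, 3.14, 3.14].

### API

Orientations are given as a unit quaternion [w, x, y, z].
In Python, from rig import get_state, get_image, sign_off, grip_depth gives the robot as it stands. The module is installed in compiled form; this text tells all that it offers.
- The arm moves only by the tool arm_command, never from a script. Its argument "series" is a list of rows, each an object with "dp": the shift along the tool's x, y, z scaled (see below), a list of three; "angular": the turn, a rotation vector about the tool's x, y, z scaled (see below), a list of three; "gripper": the finger opening in mm, from 0 to 85.4. A call has exactly 8 rows; each row shifts and turns the pose as measured when the row begins, along the tool's axes as they then stand; what a row does not reach is not made up. The controller multiplies each number of a shift by 0.12 m and each number of a turn by 90 degrees. A row lasts 1/8 s, in which the tool goes at most 62.5 mm and 10.7 degrees, less where a joint would pass 70% of its speed; a pose out of reach is approached as far as the arm can. A call with a number of a shift or a turn outside -1 to 1 is refused whole. A call with a gripper value outside its range is refused whole. The fingers move at their own pace and stop on an object; "grip_force" is the grip in N (left out, the last holds). Time passes only in rows, so rows that do not move let the fingers close, or fill a call up. It gives the time, the measured TCP pose, the force and the opening at its end, in the units of the state.
- get_state(): the state, without advancing time (a new reading comes with each control period).
- get_image(name): name is "side" or "top"; returns a dict with "image" (400x640x3 uint8, blue, green, red), "depth" (400x640 float32, m along the optical axis (not along the pixel's ray), 0 where there is no reading), "mtx" (3x3 intrinsics, pixels), "view" (4x4, takes a point from world to camera coordinates). Camera axes: x right, y up, looking along -z (the intrinsics and any distortion apply to the point x, -y, -z); pixel columns grow to the right and rows downward; lengths in m; the calibration is good to about 2 mm. A picture is of the moment at which its call begins.
- sign_off(): hands the job in, once; it reports no verdict.
The state is a dict: "clock": time; "qpos": joint angles; "qd": joint speeds; "effort": joint torques, N m; "position": TCP position; "ee_rot": TCP orientation; "contact_force": force on the tool from outside, world axes, zero at the start; "moment": the same for the moment, N m; "width": finger opening in m.
Only numpy, scipy, OpenCV 4.12 (cv2) and the standard library are available. Lean on these libraries where they do the work, as an engineer would, in place of code of your own. Each camera call takes 0.05 s, during which the arm holds its last target. There are 200 camera calls.

## Working session

There is one attempt and no reset: what is moved stays moved. The work goes in short steps, Python scripts to look and compute and a tool call to move; the robot and the scene stay as the last step left them, time stands still between calls to the robot, and variables do not carry over. Pictures are saved under pics/ and viewed, about 8 in all and at most 12, crops included, and the job is handed in when it is done.

Besides the shell and the picture viewer there is one more tool, called after "Emit:" as a command line: name --argument value ..., lists and objects as JSON in quotes. arm_command: Moves the arm, as the interface text tells. Its arguments: {"type":"object","properties":{"series":{"type":"array","items":{"type":"object","properties":{"dp":{"type":"array","items":{"type":"number"}},"angular":{"type":"array","items":{"type":"number"}},"gripper":{"type":"number"}}}},"grip_force":{"type":"number"}},"required":["series"]}

```bash
mkdir -p pics; cat > h.py <<'E'
import numpy as np, cv2
from rig import get_state, get_image, sign_off, grip_depth
def cast(d,u,v,z):
    # pixel -> world point on plane z
    K=d['mtx'];V=d['view'];R=V[:3,:3];t=V[:3,3]
    c=np.array([(u-K[0,2])/K[0,0],-(v-K[1,2])/K[1,1],-1.])
    o=-R.T@t; r=R.T@c
    return o+r*(z-o[2])/r[2]
def dpt(d,u,v):
    K=d['mtx'];V=d['view'];R=V[:3,:3];t=V[:3,3];z=d['depth'][int(v),int(u)]
    c=np.array([(u-K[0,2])/K[0,0],-(v-K[1,2])/K[1,1],-1.])*z
    return R.T@(c-t)
E
python3 - <<'E'
from h import *
for n in('top','side'):
    d=get_image(n);cv2.imwrite(f'pics/{n}0.png',d['image']);np.savez(f'{n}0.npz',**d)
    print(n,d['mtx'].round(1).tolist(),d['view'].round(3).tolist())
s=get_state();print({k:np.round(v,4).tolist() for k,v in s.items()})
E
```

```text
top [[486.2, 0.0, 307.4], [0.0, 486.2, 198.0], [0.0, 0.0, 1.0]] [[0.01, -1.0, -0.001, -0.006], [0.985, 0.009, 0.175, -0.527], [-0.175, -0.003, 0.985, -1.171], [0.0, 0.0, 0.0, 1.0]]
side [[427.8, 0.0, 311.2], [0.0, 427.8, 200.4], [0.0, 0.0, 1.0]] [[0.921, -0.39, -0.015, -0.481], [0.254, 0.568, 0.783, -0.231], [-0.297, -0.725, 0.622, -0.999], [0.0, 0.0, 0.0, 1.0]]
{'clock': 0.1, 'qpos': [-1.423, 0.2765, 1.506, 0.0, 1.3607, -0.121], 'qd': [-0.0005, -0.0024, -0.0034, 0.0006, 0.0005, -0.0007], 'effort': [0.0012, -41.7702, -24.6405, -0.0002, 0.0058, 0.0], 'position': [0.1527, -0.5539, 0.2305], 'ee_rot': [0.5621, 0.4289, 0.5629, -0.4281], 'contact_force': [1.7119, 0.0199, -0.0613], 'moment': [-0.0025, -0.0094, 0.0221], 'width': 0.0854}
```

View pics/top0.png

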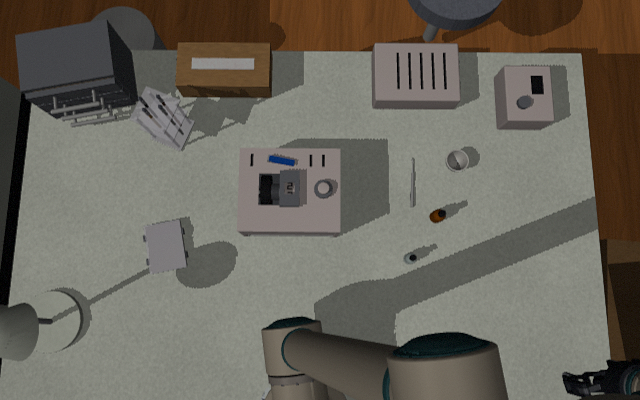

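View pics/side0.png

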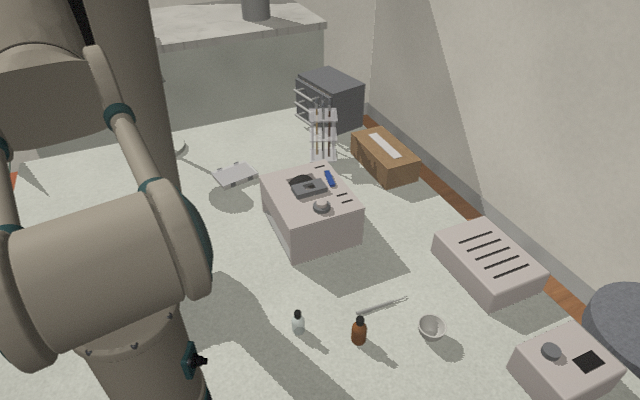

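The top view shows the lamp at columns 240–340, with the tyre near (268,189), the window near (290,188), the key near (324,188) and the clipper near (282,160). In the side view the lamp is at about (312,205).

```bash
python3 - <<'E'
from h import *
d=dict(np.load('top0.npz'));im=d['image']
cv2.imwrite('pics/crop.png',cv2.resize(im[140:245,230:350],None,fx=6,fy=5.7,interpolation=cv2.INTER_CUBIC)) 
# lamp top: corners by depth mask
pts={}
H,W=d['depth'].shape
Z=np.full((H,W,3),np.nan)
for v in range(130,250):
    for u in range(220,360):
        if d['depth'][v,u]>0: Z[v,u]=dpt(d,u,v)
m=((np.abs(Z[...,2]-.125)<.035)).astype(np.uint8)
c=max(cv2.findContours(m,0,2)[0],key=cv2.contourArea)
mm=np.zeros_like(m);cv2.drawContours(mm,[c],-1,1,-1)
P=np.array([cast(d,u,v,.125)[:2] for u,v in c[:,0]],np.float32)
print('lamp rect',cv2.minAreaRect(P),cv2.minAreaRect(c))
for n,(u,v,z) in dict(win=(290,188,.14),tyre=(268,189,.13),key=(324,188,.14)).items():
    print(n,cast(d,u,v,z).round(4),dpt(d,u,v).round(4))
print('heights row189',[(u,Z[189,u,2].round(3)) for u in range(250,342,3)])
print('heights col266',[(v,Z[v,266,2].round(3)) for v in range(168,212,2)])
E
```

```text
lamp rect ((0.5313814878463745, 0.04265637695789337), (0.2398664504289627, 0.203725665807724), 89.94721984863281) ((288.5, 190.5), (85.0, 103.0), 90.0)
win [0.5336 0.0396 0.14  ] [0.5369 0.0403 0.1231]
tyre [0.5327 0.0914 0.13  ] [0.5324 0.0913 0.1315]
key [ 0.5343 -0.0392  0.14  ] [ 0.5326 -0.039   0.1485]
heights row189 [(250, np.float64(0.127)), (253, np.float64(0.129)), (256, np.float64(0.127)), (259, np.float64(0.091)), (262, np.float64(0.133)), (265, np.float64(0.132)), (268, np.float64(0.132)), (271, np.float64(0.109)), (274, np.float64(0.11)), (277, np.float64(0.113)), (280, np.float64(0.139)), (283, np.float64(0.141)), (286, np.float64(0.121)), (289, np.float64(0.124)), (292, np.float64(0.121)), (295, np.float64(0.141)), (298, np.float64(0.139)), (301, np.float64(0.124)), (304, np.float64(0.128)), (307, np.float64(0.125)), (310, np.float64(0.125)), (313, np.float64(0.119)), (316, np.float64(0.137)), (319, np.float64(0.15)), (322, np.float64(0.149)), (325, np.float64(0.147)), (328, np.float64(0.147)), (331, np.float64(0.135)), (334, np.float64(0.122)), (337, np.float64(0.126)), (340, np.float64(0.126))]
heights col266 [(168, np.float64(0.128)), (170, np.float64(0.131)), (172, np.float64(0.124)), (174, np.float64(0.055)), (176, np.float64(0.11)), (178, np.float64(0.12)), (180, np.float64(0.131)), (182, np.float64(0.131)), (184, np.float64(0.127)), (186, np.float64(0.128)), (188, np.float64(0.133)), (190, np.float64(0.133)), (192, np.float64(0.128)), (194, np.float64(0.129)), (196, np.float64(0.128)), (198, np.float64(0.128)), (200, np.float64(0.122)), (202, np.float64(0.119)), (204, np.float64(0.112)), (206, np.float64(0.125)), (208, np.float64(0.122)), (210, np.float64(0.125))]
```

View pics/crop.png

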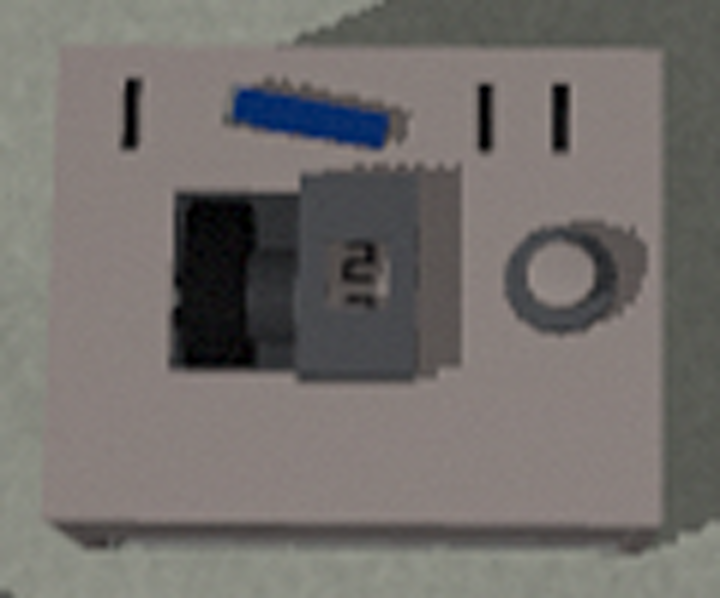

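```bash
cat >> h.py <<'E'
from scipy.spatial.transform import Rotation as Ro
def rot(s): w,x,y,z=s['ee_rot']; return Ro.from_quat([x,y,z,w])
# desired: tool x down; yaw variants
def st(target=None,tz=(1,0,0)):
    s=get_state();R=rot(s);M=R.as_matrix()
    print('clk',round(s['clock'],3),'pos',np.round(s['position'],4),'F',np.round(s['contact_force'],2),'w',round(s['width'],4))
    X=np.array([0,0,-1.]);Z=np.array(tz,float);Y=np.cross(Z,X);T=Ro.from_matrix(np.c_[X,Y,Z])
    print('M',M.round(3).tolist(),'rotvec tool (units)',((R.inv()*T).as_rotvec()/(np.pi/2)).round(3))
    if target is not None:
        dw=np.array(target)-s['position']; print('dp units',(M.T@dw/.12).round(4),'T-axes',(T.as_matrix().T@dw/.12).round(4))
E
python3 - <<'E'
from h import *
for tz in((1,0,0),(-1,0,0),(0,1,0),(0,-1,0)): st((.522,.095,.2),tz)
d=dict(np.load('top0.npz'))
print(cast(d,266.5,189.1,.132),cast(d,266.5,189.1,.125),cast(d,323.3,188.2,.148),cast(d,289.8,188,.14))
E
```

```text
clk 0.1 pos [ 0.1527 -0.5539  0.2305] F [ 1.71  0.02 -0.06] w 0.0854
M [[-0.0, 0.964, 0.266], [0.002, 0.266, -0.964], [-1.0, 0.0, -0.002]] rotvec tool (units) [-0.829 -0.001 -0.001]
dp units [ 0.2624  4.4036 -4.3954] T-axes [0.2545 5.4075 3.0779]
clk 0.1 pos [ 0.1527 -0.5539  0.2305] F [ 1.71  0.02 -0.06] w 0.0854
M [[-0.0, 0.964, 0.266], [0.002, 0.266, -0.964], [-1.0, 0.0, -0.002]] rotvec tool (units) [ 1.171e+00 -1.000e-03  1.000e-03]
dp units [ 0.2624  4.4036 -4.3954] T-axes [ 0.2545 -5.4075 -3.0779]
clk 0.1 pos [ 0.1527 -0.5539  0.2305] F [ 1.71  0.02 -0.06] w 0.0854
M [[-0.0, 0.964, 0.266], [0.002, 0.266, -0.964], [-1.0, 0.0, -0.002]] rotvec tool (units) [-1.829e+00  0.000e+00 -1.000e-03]
dp units [ 0.2624  4.4036 -4.3954] T-axes [ 0.2545 -3.0779  5.4075]
clk 0.1 pos [ 0.1527 -0.5539  0.2305] F [ 1.71  0.02 -0.06] w 0.0854
M [[-0.0, 0.964, 0.266], [0.002, 0.266, -0.964], [-1.0, 0.0, -0.002]] rotvec tool (units) [ 0.171 -0.001 -0.   ]
dp units [ 0.2624  4.4036 -4.3954] T-axes [ 0.2545  3.0779 -5.4075]
[0.5320279  0.09470813 0.132     ] [0.53340034 0.09533102 0.125     ] [ 0.53223686 -0.03736571  0.148     ] [0.53356818 0.04004443 0.14      ]
```

Emit:
arm_command --series '[{"dp": [0, 0, 0], "angular": [0.0855, 0, 0], "gripper": 0}, {"dp": [0, 0, 0], "angular": [0.0855, 0, 0], "gripper": 0}, {"dp": [0, 0.24, -0.42], "angular": [0, 0, 0], "gripper": 0}, {"dp": [0, 0.24, -0.42], "angular": [0, 0, 0], "gripper": 0}, {"dp": [0, 0.24, -0.42], "angular": [0, 0, 0], "gripper": 0}, {"dp": [0, 0.24, -0.42], "angular": [0, 0, 0], "gripper": 0}, {"dp": [0, 0.24, -0.42], "angular": [0, 0, 0], "gripper": 0}, {"dp": [0, 0.24, -0.42], "angular": [0, 0, 0], "gripper": 0}]' --grip_force 40

```text
clock: 1.1
position: [0.3313, -0.2472, 0.2276]
ee_rot: [0.494, 0.506, 0.497, -0.503]
contact_force: [1.1, -0.8, 0.1]
width: -0.0004
```

```bash
python3 -c "
from h import *
st((.522,.096,.2),(0,-1,0))"
```

```text
clk 1.1 pos [ 0.3313 -0.2472  0.2276] F [ 1.13 -0.76  0.13] w -0.0004
M [[-0.0, 1.0, -0.018], [0.007, -0.018, -1.0], [-1.0, -0.0, -0.007]] rotvec tool (units) [-0.012 -0.004  0.   ]
dp units [ 0.2487  1.5374 -2.8868] T-axes [ 0.2297  1.5894 -2.8601]
```

Emit:
arm_command --series '[{"dp": [0, 0.22, -0.41], "angular": [-0.012, -0.004, 0], "gripper": 0}, {"dp": [0, 0.22, -0.41], "angular": [0, 0, 0], "gripper": 0}, {"dp": [0, 0.22, -0.41], "angular": [0, 0, 0], "gripper": 0}, {"dp": [0, 0.22, -0.41], "angular": [0, 0, 0], "gripper": 0}, {"dp": [0, 0.22, -0.41], "angular": [0, 0, 0], "gripper": 0}, {"dp": [0, 0.22, -0.41], "angular": [0, 0, 0], "gripper": 0}, {"dp": [0, 0.22, -0.41], "angular": [0, 0, 0], "gripper": 0}, {"dp": [0, 0, 0], "angular": [0, 0, 0], "gripper": 0}]'

```text
clock: 2.1
position: [0.5211, 0.1129, 0.226]
ee_rot: [0.502, 0.498, 0.502, -0.498]
contact_force: [-0.1, -1.1, 0.4]
width: 0.0001
```

```bash
python3 -c "
from h import *
st((.524,.096,.16),(0,-1,0))"
```

```text
clk 2.1 pos [0.5211 0.1129 0.226 ] F [-0.08 -1.06  0.4 ] w 0.0001
M [[0.0, 1.0, 0.007], [-0.001, 0.007, -1.0], [-1.0, 0.0, 0.001]] rotvec tool (units) [ 0.004  0.    -0.   ]
dp units [0.55   0.0232 0.1409] T-axes [0.5499 0.0242 0.141 ]
```

Emit:
arm_command --series '[{"dp": [0.2, 0.02, 0.14], "angular": [0.004, 0, 0], "gripper": 0}, {"dp": [0.2, 0, 0], "angular": [0, 0, 0], "gripper": 0}, {"dp": [0.15, 0, 0], "angular": [0, 0, 0], "gripper": 0}, {"dp": [0, 0, 0], "angular": [0, 0, 0], "gripper": 0}, {"dp": [0.04, 0, 0], "angular": [0, 0, 0], "gripper": 0}, {"dp": [0, 0, 0], "angular": [0, 0, 0], "gripper": 0}, {"dp": [0, 0, 0], "angular": [0, 0, 0], "gripper": 0}, {"dp": [0, 0, 0], "angular": [0, 0, 0], "gripper": 0}]'

```text
clock: 3.1
position: [0.522, 0.0923, 0.1545]
ee_rot: [-0.501, -0.499, -0.499, 0.501]
contact_force: [-0.3, 0.3, -0.2]
width: -0.0001
```

```bash
python3 -c "
from h import *
st((.524,.096,.145),(0,-1,0))
d=get_image('side');cv2.imwrite('pics/s1.png',cv2.resize(d['image'][120:270,230:390],None,fx=4,fy=4,interpolation=2))"
```

```text
clk 3.1 pos [0.522  0.0923 0.1545] F [-0.35  0.31 -0.21] w -0.0001
M [[-0.0, 1.0, 0.0], [-0.003, 0.0, -1.0], [-1.0, -0.0, 0.003]] rotvec tool (units) [0.    0.002 0.   ]
dp units [ 0.079   0.0171 -0.031 ] T-axes [ 0.0791  0.017  -0.0307]
```

View pics/s1.png

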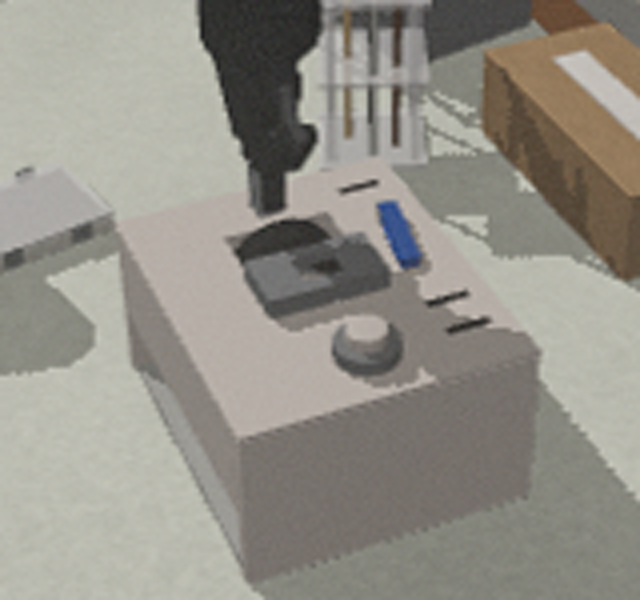

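```bash
cat > tz.py <<'E'
from h import *
def cloud(d):
    K=d['mtx'];V=d['view'];v,u=np.indices(d['depth'].shape);z=d['depth']
    c=np.stack([(u-K[0,2])/K[0,0]*z,-(v-K[1,2])/K[1,1]*z,-z],-1)-V[:3,3]
    return (c@V[:3,:3])
def prof(Ps,lab):
    P=np.concatenate([p.reshape(-1,3) for p in Ps])
    g=P[(abs(P[:,1]-.13)<.012)&(abs(P[:,0]-.53)<.07)&(abs(P[:,2]-.125)<.02)]
    print(lab,'top z',np.median(g[:,2]).round(4))
    for x in np.arange(.492,.575,.008):
        s=P[(abs(P[:,0]-x)<.004)&(abs(P[:,1]-.095)<.009)&(P[:,2]>.11)&(P[:,2]<.148)]
        print(round(x,3),len(s),np.median(s[:,2]).round(4) if len(s) else '')
prof([cloud(dict(np.load('top0.npz')))],'top')
prof([cloud(get_image('side')) for _ in range(3)],'side')
E
python3 tz.py
```

```text
top top z 0.1244
0.492 23 0.1243
0.5 27 0.1148
0.508 27 0.1216
0.516 31 0.1263
0.524 30 0.1293
0.532 27 0.1309
0.54 23 0.1294
0.548 24 0.128
0.556 23 0.1239
0.564 17 0.1185
0.572 18 0.1237
side top z 0.1243
0.492 36 0.1244
0.5 12 0.1215
0.508 39 0.1202
0.516 44 0.125
0.524 52 0.1283
0.532 46 0.1303
0.54 48 0.1294
0.548 35 0.1284
0.556 26 0.125
0.564 15 0.1198
0.572 18 0.1251
```

Emit:
arm_command --series '[{"dp": [0.1, 0.02, -0.03], "angular": [0, 0, 0], "gripper": 0}, {"dp": [0.06, 0, 0], "angular": [0, 0, 0], "gripper": 0}, {"dp": [0.01, 0, 0], "angular": [0, 0, 0], "gripper": 0}, {"dp": [0, 0, 0], "angular": [0, 0, 0], "gripper": 0}, {"dp": [0, 0, 0], "angular": [0, 0, 0], "gripper": 0}, {"dp": [0, 0, 0], "angular": [0, 0, 0], "gripper": 0}, {"dp": [0, 0, 0], "angular": [0, 0, 0], "gripper": 0}, {"dp": [0, 0, 0], "angular": [0, 0, 0], "gripper": 0}]'

```text
clock: 4.3
position: [0.5243, 0.0962, 0.1321]
ee_rot: [-0.501, -0.499, -0.5, 0.501]
contact_force: [-0.1, -0.6, 0.2]
width: 0.0004
```

```bash
python3 -c "
from h import *
st((.524,.096,.131),(0,-1,0))"
```

```text
clk 4.3 pos [0.5243 0.0962 0.1321] F [-0.08 -0.57  0.19] w 0.0004
M [[-0.001, 1.0, 0.0], [-0.003, 0.0, -1.0], [-1.0, -0.001, 0.003]] rotvec tool (units) [0.    0.002 0.001]
dp units [ 0.0095 -0.0025  0.0017] T-axes [ 0.0095 -0.0025  0.0018]
```

Emit:
arm_command --series '[{"dp": [0.007, 0, 0], "angular": [0, 0, 0], "gripper": 0}, {"dp": [0, 0, 0], "angular": [0, 0, 0], "gripper": 0}, {"dp": [0, 0, 0], "angular": [0, 0, 0], "gripper": 0}, {"dp": [0, 0, 0], "angular": [0, 0, 0], "gripper": 0}, {"dp": [0, 0, 0], "angular": [0, 0, 0], "gripper": 0}, {"dp": [0, 0, 0], "angular": [0, 0, 0], "gripper": 0}, {"dp": [0, 0, 0], "angular": [0, 0, 0], "gripper": 0}, {"dp": [0, 0, 0], "angular": [0, 0, 0], "gripper": 0}]'

```text
clock: 5.3
position: [0.5243, 0.0962, 0.1313]
ee_rot: [-0.501, -0.499, -0.5, 0.501]
contact_force: [-1.3, 0.3, -0.2]
width: 0.0
```

Emit:
arm_command --series '[{"dp": [0.007, 0, 0], "angular": [0, 0, 0], "gripper": 0}, {"dp": [0, 0, 0], "angular": [0, 0, 0], "gripper": 0}, {"dp": [0, 0, 0], "angular": [0, 0, 0], "gripper": 0}, {"dp": [0, 0, 0], "angular": [0, 0, 0], "gripper": 0}, {"dp": [0, 0, 0], "angular": [0, 0, 0], "gripper": 0}, {"dp": [0, 0, 0], "angular": [0, 0, 0], "gripper": 0}, {"dp": [0, 0, 0], "angular": [0, 0, 0], "gripper": 0}, {"dp": [0, 0, 0], "angular": [0, 0, 0], "gripper": 0}]'

```text
clock: 6.3
position: [0.5244, 0.0963, 0.1312]
ee_rot: [-0.501, -0.499, -0.499, 0.501]
contact_force: [-0.7, 0.2, 1.0]
width: -0.0001
```

Emit:
arm_command --series '[{"dp": [0, 0, 0], "angular": [0, 0, 0], "gripper": 0}, {"dp": [0, 0, 0], "angular": [0, 0, 0], "gripper": 0}, {"dp": [0, 0, 0], "angular": [0, 0, 0], "gripper": 0}, {"dp": [0, 0, 0], "angular": [0, 0, 0], "gripper": 0}, {"dp": [0.007, 0, 0], "angular": [0, 0, 0], "gripper": 0}, {"dp": [0.007, 0, 0], "angular": [0, 0, 0], "gripper": 0}, {"dp": [0.007, 0, 0], "angular": [0, 0, 0], "gripper": 0}, {"dp": [0.007, 0, 0], "angular": [0, 0, 0], "gripper": 0}]'

```text
clock: 7.3
position: [0.5245, 0.0965, 0.1302]
ee_rot: [0.501, 0.499, 0.499, -0.5]
contact_force: [-2.9, -0.9, 7.5]
width: -0.0003
```

Emit:
arm_command --series '[{"dp": [0.006, 0.02, 0], "angular": [0, 0, 0], "gripper": 0}, {"dp": [0.006, 0.02, 0], "angular": [0, 0, 0], "gripper": 0}, {"dp": [0.006, 0.02, 0], "angular": [0, 0, 0], "gripper": 0}, {"dp": [0.006, 0.02, 0], "angular": [0, 0, 0], "gripper": 0}, {"dp": [0.006, 0.02, 0], "angular": [0, 0, 0], "gripper": 0}, {"dp": [0.006, 0.02, 0], "angular": [0, 0, 0], "gripper": 0}, {"dp": [0.006, 0.02, 0], "angular": [0, 0, 0], "gripper": 0}, {"dp": [0.006, 0.02, 0], "angular": [0, 0, 0], "gripper": 0}]'

```text
clock: 8.3
position: [0.5341, 0.0965, 0.1304]
ee_rot: [-0.497, -0.495, -0.503, 0.505]
contact_force: [-3.7, -0.7, 8.4]
width: -0.0
```

```bash
python3 -c "
from h import *
st((.524,.096,.131),(0,-1,0))
d=get_image('top');cv2.imwrite('pics/t1.png',cv2.resize(d['image'][140:245,230:350],None,fx=6,fy=5.7,interpolation=2))"
```

```text
clk 8.3 pos [0.5341 0.0965 0.1304] F [-3.66 -0.72  8.42] w -0.0
M [[-0.016, 1.0, 0.001], [-0.004, 0.001, -1.0], [-1.0, -0.016, 0.004]] rotvec tool (units) [0.001 0.002 0.01 ]
dp units [-0.004  -0.0846  0.0037] T-axes [-0.0054 -0.0845  0.0038]
```

View pics/t1.png

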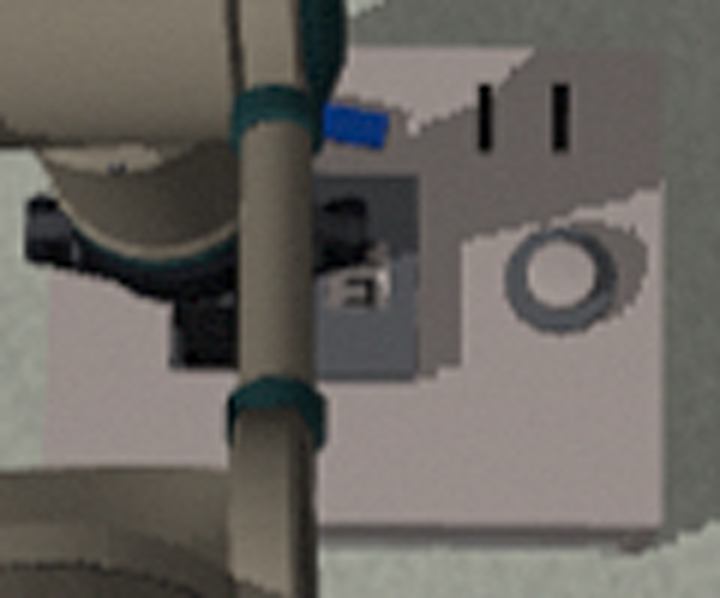

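Emit:
arm_command --series '[{"dp": [0.006, 0.026, 0], "angular": [0, 0, 0.002], "gripper": 0}, {"dp": [0.006, 0.026, 0], "angular": [0, 0, 0.002], "gripper": 0}, {"dp": [0.006, 0.026, 0], "angular": [0, 0, 0.002], "gripper": 0}, {"dp": [-0.06, 0, 0], "angular": [0, 0, 0], "gripper": 0}, {"dp": [0, -0.17, 0], "angular": [0, 0, 0.01], "gripper": 0}, {"dp": [0, 0, 0], "angular": [0, 0, 0], "gripper": 0}, {"dp": [0.03, 0, 0], "angular": [0, 0, 0], "gripper": 0}, {"dp": [0, 0, 0], "angular": [0, 0, 0], "gripper": 0}]'

```text
clock: 9.35
position: [0.5222, 0.0963, 0.1339]
ee_rot: [0.503, 0.5, 0.498, -0.499]
contact_force: [0.2, -0.7, 0.8]
width: -0.0001
```

```bash
python3 -c "
from h import *
st((.524,.096,.1315),(0,-1,0))
d=get_image('top');cv2.imwrite('pics/t2.png',cv2.resize(d['image'][160:215,260:320],None,fx=8,fy=8,interpolation=2))
d=get_image('side');cv2.imwrite('pics/s2.png',cv2.resize(d['image'][150:220,270:350],None,fx=8,fy=8,interpolation=2))"
```

```text
clk 9.35 pos [0.5222 0.0963 0.1339] F [ 0.17 -0.69  0.79] w -0.0001
M [[0.007, 1.0, 0.001], [-0.004, 0.001, -1.0], [-1.0, 0.007, 0.004]] rotvec tool (units) [ 0.001  0.003 -0.004]
dp units [0.0202 0.0145 0.0026] T-axes [0.02   0.0147 0.0027]
```

Emit:
arm_command --series '[{"dp": [0.02, 0.015, 0], "angular": [0, 0, -0.004], "gripper": 0}, {"dp": [0.007, 0, 0], "angular": [0, 0, 0], "gripper": 0}, {"dp": [0.007, 0, 0], "angular": [0, 0, 0], "gripper": 0}, {"dp": [0.007, 0, 0], "angular": [0, 0, 0], "gripper": 0}, {"dp": [0.0065, 0.033, 0], "angular": [0, 0, 0.002], "gripper": 0}, {"dp": [0.0065, 0.033, 0], "angular": [0, 0, 0.002], "gripper": 0}, {"dp": [0.0065, 0.033, 0], "angular": [0, 0, 0.002], "gripper": 0}, {"dp": [0.0065, 0.033, 0], "angular": [0, 0, 0.002], "gripper": 0}]'

```text
clock: 10.45
position: [0.5361, 0.0966, 0.1304]
ee_rot: [0.503, 0.5, 0.498, -0.499]
contact_force: [-4.4, 0.8, 7.9]
width: -0.0001
```

Emit:
arm_command --series '[{"dp": [0.006, 0.02, 0], "angular": [0, 0, 0.002], "gripper": 0}, {"dp": [-0.06, 0, 0], "angular": [0, 0, 0], "gripper": 0}, {"dp": [0, -0.165, 0], "angular": [0, 0, 0.004], "gripper": 0}, {"dp": [0, 0, 0], "angular": [0, 0, 0], "gripper": 0}, {"dp": [0.032, 0, 0], "angular": [0, 0, 0], "gripper": 0}, {"dp": [0, 0, 0], "angular": [0, 0, 0], "gripper": 0}, {"dp": [0, 0, 0], "angular": [0, 0, 0], "gripper": 0}, {"dp": [0, 0, 0], "angular": [0, 0, 0], "gripper": 0}]'

```text
clock: 11.45
position: [0.5206, 0.0963, 0.1339]
ee_rot: [0.506, 0.503, 0.495, -0.496]
contact_force: [0.9, 0.8, 0.8]
width: -0.0001
```

```bash
python3 -c "
from h import *
st((.524,.096,.1315),(0,-1,0))
d=get_image('side');cv2.imwrite('pics/s3.png',cv2.resize(d['image'][150:220,270:350],None,fx=8,fy=8,interpolation=2))
e=get_image('top');cv2.imwrite('pics/t3.png',cv2.resize(e['image'][160:215,260:320],None,fx=8,fy=8,interpolation=2))
a=cv2.imread('pics/t2.png')[:440,:480];b=cv2.imread('pics/t3.png')[:440,:480]
cv2.imwrite('pics/m3.png',cv2.resize(np.hstack([a,b]),(800,366)))"
```

```text
clk 11.45 pos [0.5206 0.0963 0.1339] F [0.94 0.75 0.85] w -0.0001
M [[0.018, 1.0, 0.001], [-0.004, 0.002, -1.0], [-1.0, 0.018, 0.004]] rotvec tool (units) [ 0.001  0.003 -0.011]
dp units [0.0208 0.0279 0.0027] T-axes [0.0203 0.0283 0.0028]
```

View pics/m3.png

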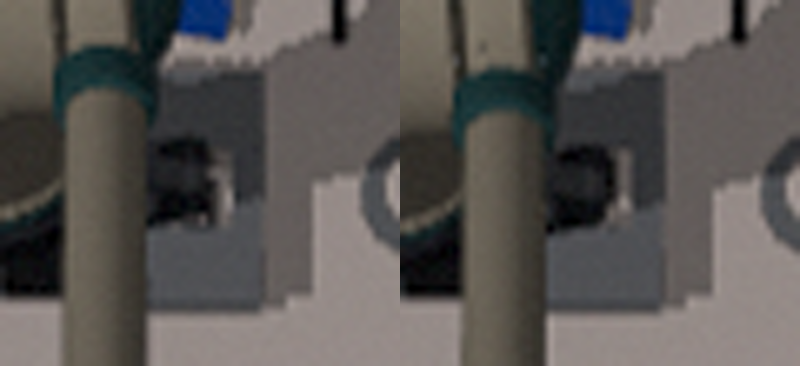

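Emit:
arm_command --series '[{"dp": [0.02, 0.028, 0], "angular": [0, 0, -0.011], "gripper": 0}, {"dp": [0.007, 0, 0], "angular": [0, 0, 0], "gripper": 0}, {"dp": [0.007, 0, 0], "angular": [0, 0, 0], "gripper": 0}, {"dp": [0.007, 0, 0], "angular": [0, 0, 0], "gripper": 0}, {"dp": [0.0065, 0.033, 0], "angular": [0, 0, 0.001], "gripper": 0}, {"dp": [0.0065, 0.033, 0], "angular": [0, 0, 0.001], "gripper": 0}, {"dp": [0.0065, 0.033, 0], "angular": [0, 0, 0.001], "gripper": 0}, {"dp": [0.0065, 0.033, 0], "angular": [0, 0, 0.001], "gripper": 0}]'

```text
clock: 12.55
position: [0.5349, 0.0966, 0.1304]
ee_rot: [-0.501, -0.498, -0.5, 0.501]
contact_force: [-5.0, 0.2, 9.1]
width: -0.0
```

Emit:
arm_command --series '[{"dp": [0.006, 0.033, 0], "angular": [0, 0, 0.001], "gripper": 0}, {"dp": [0.006, 0.005, 0], "angular": [0, 0, 0], "gripper": 0}, {"dp": [-0.06, 0, 0], "angular": [0, 0, 0], "gripper": 0}, {"dp": [0, -0.15, 0], "angular": [0, 0, 0], "gripper": 0}, {"dp": [0, 0, 0], "angular": [0, 0, 0], "gripper": 0}, {"dp": [0.032, 0, 0], "angular": [0, 0, 0], "gripper": 0}, {"dp": [0, 0, 0], "angular": [0, 0, 0], "gripper": 0}, {"dp": [0, 0, 0], "angular": [0, 0, 0], "gripper": 0}]'

```text
clock: 13.55
position: [0.521, 0.0964, 0.1341]
ee_rot: [-0.501, -0.498, -0.5, 0.501]
contact_force: [-0.2, -0.7, 0.5]
width: -0.0
```

```bash
python3 -c "
from h import *
st((.524,.096,.1315),(0,-1,0))"
```

```text
clk 13.55 pos [0.521  0.0964 0.1341] F [-0.19 -0.71  0.53] w -0.0
M [[-0.002, 1.0, 0.002], [-0.005, 0.002, -1.0], [-1.0, -0.002, 0.005]] rotvec tool (units) [0.001 0.003 0.001]
dp units [0.0217 0.0255 0.0033] T-axes [0.0217 0.0254 0.0034]
```

Emit:
arm_command --series '[{"dp": [0.022, 0.02, 0], "angular": [0, 0, 0.001], "gripper": 0}, {"dp": [0.007, 0, 0], "angular": [0, 0, 0], "gripper": 0}, {"dp": [0.007, 0, 0], "angular": [0, 0, 0], "gripper": 0}, {"dp": [0.007, 0, 0], "angular": [0, 0, 0], "gripper": 0}, {"dp": [0.0065, 0.035, 0], "angular": [0, 0, 0.001], "gripper": 0}, {"dp": [0.0065, 0.035, 0], "angular": [0, 0, 0.001], "gripper": 0}, {"dp": [0.0065, 0.035, 0], "angular": [0, 0, 0.001], "gripper": 0}, {"dp": [0.0065, 0.035, 0], "angular": [0, 0, 0.001], "gripper": 0}]'

```text
clock: 14.55
position: [0.536, 0.0966, 0.1305]
ee_rot: [0.501, 0.498, 0.5, -0.501]
contact_force: [-5.3, -0.1, 7.7]
width: 0.0
```

Emit:
arm_command --series '[{"dp": [0.006, 0.033, 0], "angular": [0, 0, 0.001], "gripper": 0}, {"dp": [0.006, 0.005, 0], "angular": [0, 0, 0], "gripper": 0}, {"dp": [-0.06, 0, 0], "angular": [0, 0, 0], "gripper": 0}, {"dp": [-0.1, -0.4, 0], "angular": [0, 0, 0], "gripper": 0}, {"dp": [-0.1, -0.4, -0.1], "angular": [0, 0, 0], "gripper": 0}, {"dp": [0, -0.4, -0.2], "angular": [0, 0, 0], "gripper": 0}, {"dp": [0, 0, 0], "angular": [0, 0, 0], "gripper": 0}, {"dp": [0, 0, 0], "angular": [0, 0, 0], "gripper": 0}]'

```text
clock: 15.55
position: [0.3936, 0.1328, 0.1633]
ee_rot: [0.502, 0.499, 0.499, -0.5]
contact_force: [0.9, -0.3, 0.1]
width: 0.0002
```

```bash
cat > look.py <<'E'
from h import *
import sys
st((.524,.096,.16),(0,-1,0))
e=get_image('top')['image'];d=get_image('side')['image']
a=cv2.resize(e[172:208,274:310],(396,396),interpolation=2)
b=cv2.resize(d[168:204,288:334],(396,310),interpolation=2)
b=cv2.copyMakeBorder(b,0,86,0,0,cv2.BORDER_CONSTANT)
cv2.imwrite(sys.argv[1],np.hstack([a,b]))
E
python3 look.py pics/w1.png
```

```text
clk 15.55 pos [0.3936 0.1328 0.1633] F [ 0.85 -0.31  0.08] w 0.0002
M [[0.002, 1.0, 0.002], [-0.005, 0.002, -1.0], [-1.0, 0.002, 0.005]] rotvec tool (units) [ 0.001  0.003 -0.002]
dp units [0.0318 1.0858 0.308 ] T-axes [0.0277 1.0864 0.3063]
```

View pics/w1.png

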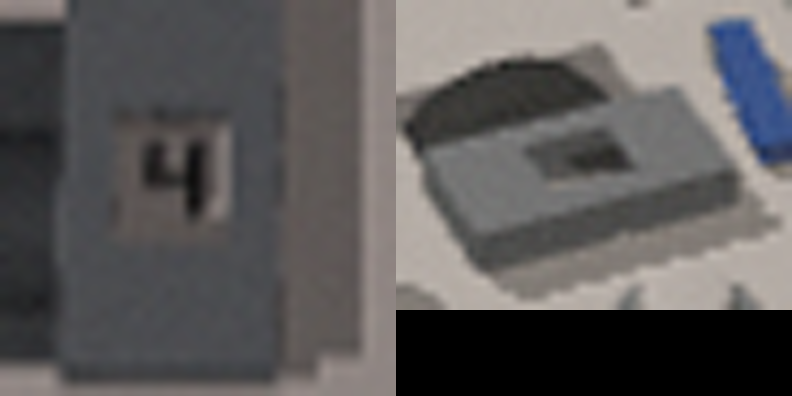

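Emit:
arm_command --series '[{"dp": [0, 0.38, 0.11], "angular": [0, 0, 0], "gripper": 0}, {"dp": [0, 0.38, 0.11], "angular": [0, 0, 0], "gripper": 0}, {"dp": [0, 0.33, 0.1], "angular": [0, 0, 0], "gripper": 0}, {"dp": [0.1, 0, 0], "angular": [0, 0, 0], "gripper": 0}, {"dp": [0.1, 0, 0], "angular": [0, 0, 0], "gripper": 0}, {"dp": [0, 0, 0], "angular": [0, 0, 0], "gripper": 0}, {"dp": [0, 0, 0], "angular": [0, 0, 0], "gripper": 0}, {"dp": [0, 0, 0], "angular": [0, 0, 0], "gripper": 0}]'

```text
clock: 16.65
position: [0.5299, 0.0911, 0.1355]
ee_rot: [-0.5, -0.499, -0.499, 0.502]
contact_force: [-0.5, 0.6, -0.6]
width: -0.0001
```

```bash
python3 -c "
from h import *
st((.522,.096,.1315),(0,-1,0))"
```

```text
clk 16.65 pos [0.5299 0.0911 0.1355] F [-0.53  0.61 -0.58] w -0.0001
M [[-0.003, 1.0, -0.002], [-0.005, -0.002, -1.0], [-1.0, -0.003, 0.005]] rotvec tool (units) [-0.001  0.003  0.002]
dp units [ 0.0331 -0.0656 -0.0405] T-axes [ 0.0332 -0.0656 -0.0405]
```

Emit:
arm_command --series '[{"dp": [0.012, -0.066, -0.04], "angular": [0, 0, 0], "gripper": 0}, {"dp": [0.02, 0, 0], "angular": [0, 0, 0], "gripper": 0}, {"dp": [0.007, 0, 0], "angular": [0, 0, 0], "gripper": 0}, {"dp": [0.007, 0, 0], "angular": [0, 0, 0], "gripper": 0}, {"dp": [0.007, 0, 0], "angular": [0, 0, 0], "gripper": 0}, {"dp": [0.0065, 0.035, 0], "angular": [0, 0, 0.001], "gripper": 0}, {"dp": [0.0065, 0.035, 0], "angular": [0, 0, 0.001], "gripper": 0}, {"dp": [0.0065, 0.035, 0], "angular": [0, 0, 0.001], "gripper": 0}]'

```text
clock: 17.65
position: [0.5302, 0.0972, 0.1302]
ee_rot: [-0.5, -0.499, -0.5, 0.502]
contact_force: [-4.0, -0.0, 10.1]
width: 0.0002
```

Emit:
arm_command --series '[{"dp": [0.0065, 0.035, 0], "angular": [0, 0, 0.001], "gripper": 0}, {"dp": [0.006, 0.033, 0], "angular": [0, 0, 0.001], "gripper": 0}, {"dp": [0.006, 0.005, 0], "angular": [0, 0, 0], "gripper": 0}, {"dp": [-0.06, 0, 0], "angular": [0, 0, 0], "gripper": 0}, {"dp": [0, -0.14, 0], "angular": [0, 0, 0], "gripper": 0}, {"dp": [0, 0, 0], "angular": [0, 0, 0], "gripper": 0}, {"dp": [0.032, 0, 0], "angular": [0, 0, 0], "gripper": 0}, {"dp": [0, 0, 0], "angular": [0, 0, 0], "gripper": 0}]'

```text
clock: 18.65
position: [0.5193, 0.0968, 0.1335]
ee_rot: [-0.5, -0.498, -0.499, 0.502]
contact_force: [-0.7, 0.5, -0.1]
width: 0.0
```

```bash
python3 -c "
from h import *
st((.522,.096,.1315),(0,-1,0))"
```

```text
clk 18.65 pos [0.5193 0.0968 0.1335] F [-0.71  0.51 -0.11] w 0.0
M [[-0.004, 1.0, -0.001], [-0.004, -0.002, -1.0], [-1.0, -0.004, 0.004]] rotvec tool (units) [-0.001  0.003  0.002]
dp units [0.0166 0.0224 0.0067] T-axes [0.0167 0.0223 0.0068]
```

Emit:
arm_command --series '[{"dp": [0.017, 0.022, 0.006], "angular": [0, 0, 0.002], "gripper": 0}, {"dp": [0.007, 0, 0], "angular": [0, 0, 0], "gripper": 0}, {"dp": [0.007, 0, 0], "angular": [0, 0, 0], "gripper": 0}, {"dp": [0.007, 0, 0], "angular": [0, 0, 0], "gripper": 0}, {"dp": [0.006, 0.037, 0], "angular": [0, 0, 0.001], "gripper": 0}, {"dp": [0.006, 0.037, 0], "angular": [0, 0, 0.001], "gripper": 0}, {"dp": [0.006, 0.037, 0], "angular": [0, 0, 0.001], "gripper": 0}, {"dp": [0.006, 0.037, 0], "angular": [0, 0, 0.001], "gripper": 0}]'

```text
clock: 19.65
position: [0.5357, 0.0963, 0.1305]
ee_rot: [-0.5, -0.499, -0.499, 0.502]
contact_force: [-4.5, -0.3, 7.6]
width: 0.0
```

Emit:
arm_command --series '[{"dp": [0.006, 0.037, 0], "angular": [0, 0, 0.001], "gripper": 0}, {"dp": [0.006, 0.005, 0], "angular": [0, 0, 0], "gripper": 0}, {"dp": [-0.06, 0, 0], "angular": [0, 0, 0], "gripper": 0}, {"dp": [-0.1, -0.4, 0], "angular": [0, 0, 0], "gripper": 0}, {"dp": [-0.1, -0.4, 0], "angular": [0, 0, 0], "gripper": 0}, {"dp": [0, -0.4, 0], "angular": [0, 0, 0], "gripper": 0}, {"dp": [0, 0, 0], "angular": [0, 0, 0], "gripper": 0}, {"dp": [0, 0, 0], "angular": [0, 0, 0], "gripper": 0}]'

```text
clock: 20.65
position: [0.3944, 0.0962, 0.1634]
ee_rot: [0.501, 0.5, 0.498, -0.501]
contact_force: [-0.7, -0.9, -0.7]
width: -0.0001
```

```bash
python3 look.py pics/w2.png
```

```text
clk 20.65 pos [0.3944 0.0962 0.1634] F [-0.7  -0.91 -0.74] w -0.0001
M [[0.002, 1.0, -0.001], [-0.004, -0.001, -1.0], [-1.0, 0.002, 0.004]] rotvec tool (units) [-0.001  0.003 -0.001]
dp units [3.0500e-02 1.0796e+00 3.0000e-04] T-axes [0.0282 1.0796 0.0019]
```

View pics/w2.png

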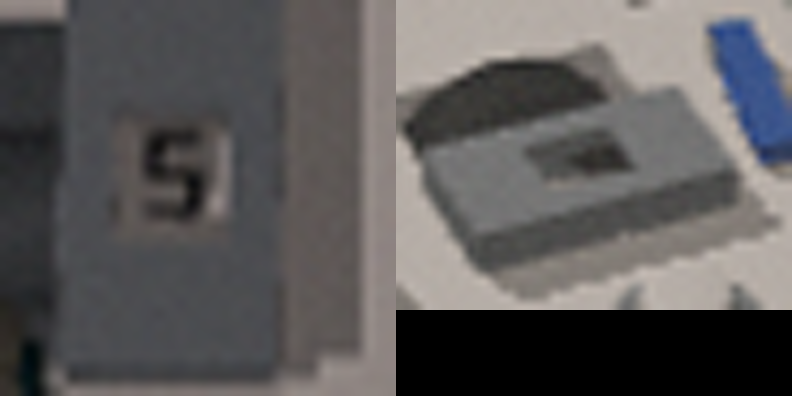

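```bash
cat > ang.py <<'E'
from h import *
# mean top view; dark glyph extents and window extents in subpixel rows -> drum offset from centred number
def ang(imgs,d):
    g=np.mean([cv2.cvtColor(i,cv2.COLOR_BGR2GRAY).astype(float) for i in imgs],0)
    u0,v0=274,172;k=11
    w=cv2.resize(g[v0:v0+36,u0:u0+36],None,fx=k,fy=k,interpolation=cv2.INTER_CUBIC)
    hood=np.median(w[270:330,100:250])
    roi=w[118:238,128:215]
    m=(roi<0.62*hood).astype(np.uint8)
    m[:3]=0
    n,l,s,c=cv2.connectedComponentsWithStats(m);i=1+np.argmax(s[1:,4])
    t,b=s[i,1]+118,s[i,1]+s[i,3]+118
    f=lambda r:(r+.5)/k-.5+v0
    xg=[cast(d,290,f(r),.1225)[0] for r in(t,b)]
    print('hood',hood.round(),'glyph rows',t,b,'area',s[i,4],'xs',np.round(xg,4),'centre',np.mean(xg).round(4),'vs window x',cast(d,290,f(175),.14)[0].round(4))
if __name__=='__main__':
    ds=[get_image('top') for _ in range(3)]
    ang([x['image'] for x in ds],ds[0])
    w=cv2.imread('pics/w1.png');s=cv2.resize(w[:396,:396],(36,36),interpolation=cv2.INTER_AREA)
    I=np.zeros_like(ds[0]['image']);I[172:208,274:310]=s;print('w1');ang([I],ds[0])
E
python3 ang.py
```

```text
hood 76.0 glyph rows 131 218 area 2148 xs [0.548 0.529] centre 0.5385 vs window x 0.5349
w1
hood 77.0 glyph rows 145 213 area 1073 xs [0.5449 0.5301] centre 0.5375 vs window x 0.5349
```

Emit:
arm_command --series '[{"dp": [0, 0.37, 0], "angular": [0, 0, 0], "gripper": 0}, {"dp": [0, 0.37, 0], "angular": [0, 0, 0], "gripper": 0}, {"dp": [0, 0.28, 0], "angular": [0, 0, 0], "gripper": 0}, {"dp": [0.1, 0, 0], "angular": [0, 0, 0], "gripper": 0}, {"dp": [0.1, 0, 0], "angular": [0, 0, 0], "gripper": 0}, {"dp": [0, 0, 0], "angular": [0, 0, 0], "gripper": 0}, {"dp": [0, 0, 0], "angular": [0, 0, 0], "gripper": 0}, {"dp": [0, 0, 0], "angular": [0, 0, 0], "gripper": 0}]'

```text
clock: 21.9
position: [0.519, 0.0956, 0.1345]
ee_rot: [-0.499, -0.498, -0.5, 0.503]
contact_force: [0.7, 0.4, -0.4]
width: -0.0
```

```bash
python3 -c "
from h import *
st((.522,.096,.1315),(0,-1,0))"
```

```text
clk 21.9 pos [0.519  0.0956 0.1345] F [ 0.69  0.43 -0.39] w -0.0
M [[-0.007, 1.0, -0.002], [-0.005, -0.002, -1.0], [-1.0, -0.007, 0.005]] rotvec tool (units) [-0.001  0.003  0.004]
dp units [ 0.0248  0.0253 -0.0033] T-axes [ 0.025   0.0252 -0.0031]
```

Emit:
arm_command --series '[{"dp": [0.025, 0.025, 0], "angular": [0, 0, 0.004], "gripper": 0}, {"dp": [0.007, 0, 0], "angular": [0, 0, 0], "gripper": 0}, {"dp": [0.007, 0, 0], "angular": [0, 0, 0], "gripper": 0}, {"dp": [0.007, 0, 0], "angular": [0, 0, 0], "gripper": 0}, {"dp": [0.006, 0.037, 0], "angular": [0, 0, 0.001], "gripper": 0}, {"dp": [0.006, 0.037, 0], "angular": [0, 0, 0.001], "gripper": 0}, {"dp": [0.006, 0.037, 0], "angular": [0, 0, 0.001], "gripper": 0}, {"dp": [0.006, 0.037, 0], "angular": [0, 0, 0.001], "gripper": 0}]'

```text
clock: 22.9
position: [0.5351, 0.096, 0.1304]
ee_rot: [-0.501, -0.499, -0.499, 0.502]
contact_force: [-3.4, 0.6, 7.4]
width: -0.0001
```

Emit:
arm_command --series '[{"dp": [0.006, 0.037, 0], "angular": [0, 0, 0.001], "gripper": 0}, {"dp": [0.006, 0.005, 0], "angular": [0, 0, 0], "gripper": 0}, {"dp": [-0.06, 0, 0], "angular": [0, 0, 0], "gripper": 0}, {"dp": [0, -0.14, 0], "angular": [0, 0, 0], "gripper": 0}, {"dp": [0, 0, 0], "angular": [0, 0, 0], "gripper": 0}, {"dp": [0.03, 0, 0], "angular": [0, 0, 0], "gripper": 0}, {"dp": [0, 0, 0], "angular": [0, 0, 0], "gripper": 0}, {"dp": [0, 0, 0], "angular": [0, 0, 0], "gripper": 0}]'

```text
clock: 23.9
position: [0.5205, 0.0959, 0.1334]
ee_rot: [-0.5, -0.499, -0.499, 0.502]
contact_force: [0.1, -1.0, 0.6]
width: 0.0
```

```bash
python3 -c "
from h import *
st((.524,.096,.1315),(0,-1,0))"
```

```text
clk 23.9 pos [0.5205 0.0959 0.1334] F [ 0.1  -1.    0.59] w 0.0
M [[-0.002, 1.0, -0.001], [-0.005, -0.001, -1.0], [-1.0, -0.002, 0.005]] rotvec tool (units) [-0.001  0.003  0.001]
dp units [ 0.0161  0.0292 -0.001 ] T-axes [ 0.0162  0.0292 -0.0009]
```

Emit:
arm_command --series '[{"dp": [0.016, 0.03, 0], "angular": [0, 0, 0.001], "gripper": 0}, {"dp": [0.007, 0, 0], "angular": [0, 0, 0], "gripper": 0}, {"dp": [0.007, 0, 0], "angular": [0, 0, 0], "gripper": 0}, {"dp": [0.007, 0, 0], "angular": [0, 0, 0], "gripper": 0}, {"dp": [0.006, 0.037, 0], "angular": [0, 0, 0.001], "gripper": 0}, {"dp": [0.006, 0.037, 0], "angular": [0, 0, 0.001], "gripper": 0}, {"dp": [0.006, 0.03, 0], "angular": [0, 0, 0.001], "gripper": 0}, {"dp": [0.006, 0.0, 0], "angular": [0, 0, 0.001], "gripper": 0}]'

```text
clock: 24.9
position: [0.5339, 0.0961, 0.1306]
ee_rot: [0.501, 0.499, 0.498, -0.501]
contact_force: [-1.7, 0.6, 6.7]
width: -0.0001
```

Emit:
arm_command --series '[{"dp": [-0.06, 0, 0], "angular": [0, 0, 0], "gripper": 0}, {"dp": [-0.1, -0.4, 0], "angular": [0, 0, 0], "gripper": 0}, {"dp": [-0.1, -0.4, 0], "angular": [0, 0, 0], "gripper": 0}, {"dp": [0, -0.4, 0], "angular": [0, 0, 0], "gripper": 0}, {"dp": [0, 0, 0], "angular": [0, 0, 0], "gripper": 0}, {"dp": [0, 0, 0], "angular": [0, 0, 0], "gripper": 0}, {"dp": [0, 0, 0], "angular": [0, 0, 0], "gripper": 0}, {"dp": [0, 0, 0], "angular": [0, 0, 0], "gripper": 0}]'

```text
clock: 25.9
position: [0.3909, 0.0961, 0.1631]
ee_rot: [0.503, 0.501, 0.497, -0.5]
contact_force: [-0.6, 0.1, 0.4]
width: -0.0002
```

```bash
python3 look.py pics/w3.png; python3 ang.py
```

```text
clk 25.9 pos [0.3909 0.0961 0.1631] F [-0.57  0.15  0.38] w -0.0002
M [[0.007, 1.0, -0.002], [-0.005, -0.002, -1.0], [-1.0, 0.007, 0.005]] rotvec tool (units) [-0.001  0.003 -0.004]
dp units [ 3.3300e-02  1.1088e+00 -1.1000e-03] T-axes [2.560e-02 1.109e+00 8.000e-04]
hood 76.0 glyph rows 154 235 area 2342 xs [0.5429 0.5253] centre 0.5341 vs window x 0.5349
w1
hood 77.0 glyph rows 145 213 area 1073 xs [0.5449 0.5301] centre 0.5375 vs window x 0.5349
```

View pics/w3.png

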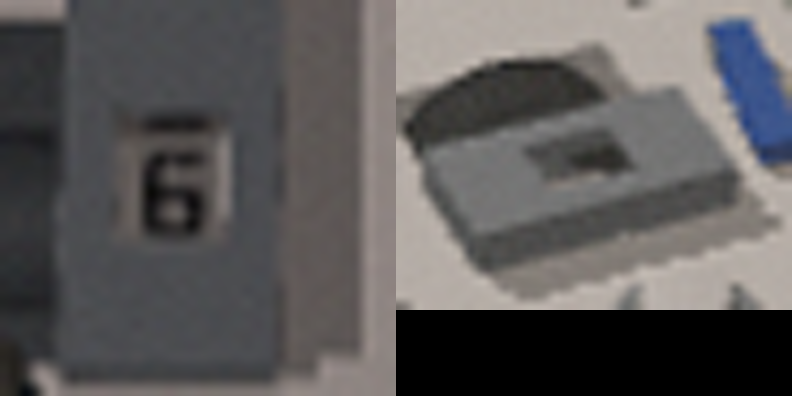

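```bash
python3 - <<'E'
from h import *
ds=[get_image('top') for _ in range(3)];d=ds[0]
z=np.mean([x['depth'] for x in ds],0);d['depth']=z
for v in range(178,200): print(v,cast(d,290,v,.14)[0].round(4),np.mean([dpt(d,u,v)[2] for u in range(287,294)]).round(4),d['image'][v,283:297].mean(1).astype(int))
# hood & slot & key from depth/colour
print('hood rows col 281:',[(v,dpt(d,281,v)[2].round(3)) for v in range(165,212)][::1])
E
```

```text
178 0.5573 0.14 [76 76 76 74 74 77 77 76 76 75 75 75 78 76]
179 0.5549 0.1395 [75 76 75 77 77 77 77 76 76 74 76 76 75 77]
180 0.5525 0.1398 [77 77 78 76 76 76 77 76 77 77 78 75 75 74]
181 0.5502 0.1398 [76 73 72 74 77 77 76 76 73 73 72 74 75 78]
182 0.5478 0.1385 [76 67 61 67 61 55 48 51 48 50 66 65 77 78]
183 0.5454 0.117 [76 68 62 62 41 28 30 30 27 44 64 73 74 77]
184 0.543 0.1205 [ 76  75  78  75  72  72  73  74  74  77  81 101  75  76]
185 0.5407 0.121 [ 76  85  90  89  82  72  72  70  72  75  96 122  73  74]
186 0.5383 0.1212 [ 77  84  90  85  54  26  47  32  35  59  94 121  73  75]
187 0.5359 0.1206 [ 75  83  88  88  32  43  83  74  74  81  93 122  72  76]
188 0.5336 0.1216 [ 76  85  91  89  27  46  79  78  76  81  92 121  72  77]
189 0.5312 0.1212 [ 75  77  92  89  20  20  38  34  35  65  94 122  75  76]
190 0.5289 0.1211 [ 75  72  92  88  25  38  68  63  23  51  95 122  74  76]
191 0.5265 0.1209 [ 74  71  90  86  27  54  87  83  24  52  95 105  73  75]
192 0.5241 0.1219 [78 78 90 89 34 33 49 47 21 66 90 85 77 77]
193 0.5218 0.1221 [78 85 86 84 66 54 57 56 60 79 88 87 75 76]
1
[... 896 characters left out ...]
138)), (185, np.float64(0.138)), (186, np.float64(0.14)), (187, np.float64(0.139)), (188, np.float64(0.138)), (189, np.float64(0.138)), (190, np.float64(0.14)), (191, np.float64(0.139)), (192, np.float64(0.138)), (193, np.float64(0.14)), (194, np.float64(0.141)), (195, np.float64(0.139)), (196, np.float64(0.141)), (197, np.float64(0.138)), (198, np.float64(0.14)), (199, np.float64(0.139)), (200, np.float64(0.141)), (201, np.float64(0.139)), (202, np.float64(0.14)), (203, np.float64(0.14)), (204, np.float64(0.14)), (205, np.float64(0.14)), (206, np.float64(0.139)), (207, np.float64(0.124)), (208, np.float64(0.124)), (209, np.float64(0.126)), (210, np.float64(0.125)), (211, np.float64(0.126))]
```

The window shows 6. Its centre is at x ≈ 0.534, against 0.5335 for the window centre, so the drum is within about 0.03 rad of target. Next is the key.

Emit:
arm_command --series '[{"dp": [-0.15, 0, 0.3], "angular": [0, 0, 0], "gripper": 0}, {"dp": [0, 0.3, 0.3], "angular": [0, 0, 0], "gripper": 0}, {"dp": [0, 0.3, 0.3], "angular": [0, 0, 0], "gripper": 0}, {"dp": [0, 0.3, 0.2], "angular": [0, 0, 0], "gripper": 0}, {"dp": [0, 0.25, 0], "angular": [0, 0, 0], "gripper": 0}, {"dp": [0, 0, 0], "angular": [0, 0, 0], "gripper": 0}, {"dp": [0, 0, 0], "angular": [0, 0, 0], "gripper": 0}, {"dp": [0, 0, 0], "angular": [0, 0, 0], "gripper": 0}]'

```text
clock: 27.3
position: [0.5291, -0.0393, 0.1825]
ee_rot: [0.502, 0.5, 0.498, -0.5]
contact_force: [-0.2, -0.1, -1.1]
width: 0.0002
```

```bash
python3 - <<'E'
from h import *
st((.533,-.0375,.153),(0,-1,0))
from tz import cloud
P=cloud(dict(np.load('top0.npz'))).reshape(-1,3)
k=P[(np.hypot(P[:,0]-.532,P[:,1]+.0375)<.03)&(P[:,2]>.143)&(P[:,2]<.16)]
print('key',len(k),k.mean(0).round(4),np.median(k[:,2]).round(4),k.min(0).round(4),k.max(0).round(4))
E
```

```text
clk 27.3 pos [ 0.5291 -0.0393  0.1825] F [-0.18 -0.14 -1.12] w 0.0002
M [[0.005, 1.0, 0.0], [-0.004, 0.0, -1.0], [-1.0, 0.005, 0.004]] rotvec tool (units) [ 0.     0.003 -0.003]
dp units [ 0.2462  0.0314 -0.0162] T-axes [ 0.2461  0.0326 -0.0152]
top top z 0.1244
0.492 23 0.1243
0.5 27 0.1148
0.508 27 0.1216
0.516 31 0.1263
0.524 30 0.1293
0.532 27 0.1309
0.54 23 0.1294
0.548 24 0.128
0.556 23 0.1239
0.564 17 0.1185
0.572 18 0.1237
side top z 0.1243
0.492 34 0.1243
0.5 16 0.1215
0.508 39 0.1199
0.516 48 0.1257
0.524 48 0.1282
0.532 44 0.1299
0.54 40 0.1296
0.548 31 0.1271
0.556 25 0.1246
0.564 14 0.12
0.572 3 0.1124
key 103 [ 0.533  -0.0372  0.1471] 0.1471 [ 0.5194 -0.0507  0.1431] [ 0.5452 -0.0252  0.151 ]
```

Emit:
arm_command --series '[{"dp": [0.2, 0.03, -0.016], "angular": [0, 0, 0], "gripper": 0}, {"dp": [0.07, 0, 0], "angular": [0, 0, 0], "gripper": 0}, {"dp": [0, 0, 0], "angular": [0, 0, 0], "gripper": 0}, {"dp": [0.03, 0, 0], "angular": [0, 0, 0], "gripper": 0}, {"dp": [0.02, 0, 0], "angular": [0, 0, 0], "gripper": 0}, {"dp": [0.015, 0, 0], "angular": [0, 0, 0], "gripper": 0}, {"dp": [0.012, 0, 0], "angular": [0, 0, 0], "gripper": 0}, {"dp": [0.012, 0, 0], "angular": [0, 0, 0], "gripper": 0}]'

```text
clock: 28.45
position: [0.5331, -0.0373, 0.1424]
ee_rot: [0.504, 0.501, 0.496, -0.499]
contact_force: [-1.3, -0.6, 4.1]
width: -0.0001
```

Almost down. I'll press on until the stop shows in the force reading.

Emit:
arm_command --series '[{"dp": [0.012, 0, 0], "angular": [0, 0, 0], "gripper": 0}, {"dp": [0.012, 0, 0], "angular": [0, 0, 0], "gripper": 0}, {"dp": [0.012, 0, 0], "angular": [0, 0, 0], "gripper": 0}, {"dp": [0.012, 0, 0], "angular": [0, 0, 0], "gripper": 0}, {"dp": [0.012, 0, 0], "angular": [0, 0, 0], "gripper": 0}, {"dp": [0.012, 0, 0], "angular": [0, 0, 0], "gripper": 0}, {"dp": [0.012, 0, 0], "angular": [0, 0, 0], "gripper": 0}, {"dp": [0.012, 0, 0], "angular": [0, 0, 0], "gripper": 0}]'

```text
clock: 29.45
position: [0.5331, -0.0373, 0.1409]
ee_rot: [0.506, 0.501, 0.495, -0.498]
contact_force: [-3.7, 0.7, 11.5]
width: 0.0
```

Emit:
arm_command --series '[{"dp": [-0.15, 0, 0], "angular": [0, 0, 0], "gripper": 0}, {"dp": [-0.3, 0, 0], "angular": [0, 0, 0], "gripper": 0}, {"dp": [-0.2, -0.4, 0.1], "angular": [0, 0, 0], "gripper": 0}, {"dp": [0, -0.45, 0], "angular": [0, 0, 0], "gripper": 0}, {"dp": [0, -0.4, 0.2], "angular": [0, 0, 0], "gripper": 0}, {"dp": [0, 0, 0], "angular": [0, 0, 0], "gripper": 0}, {"dp": [0, 0, 0], "angular": [0, 0, 0], "gripper": 0}, {"dp": [0, 0, 0], "angular": [0, 0, 0], "gripper": 0}]'

```text
clock: 30.45
position: [0.3835, -0.0753, 0.2171]
ee_rot: [0.509, 0.502, 0.492, -0.496]
contact_force: [0.0, -0.1, 0.4]
width: -0.0002
```

```bash
sed -i 's/^    w=cv2.imread.*$//;s/^    I=np.zeros.*$//' ang.py; python3 ang.py; python3 - <<'E'
from h import *
st()
d=get_image('top');cv2.imwrite('pics/f.png',cv2.resize(d['image'][140:245,230:350],None,fx=6,fy=5.7,interpolation=2))
print('key z',np.median([dpt(d,u,v)[2] for u in range(321,327) for v in range(186,191)]))
E
```

```text
hood 75.0 glyph rows 154 235 area 2363 xs [0.5429 0.5253] centre 0.5341 vs window x 0.5349
clk 30.6 pos [ 0.3834 -0.0752  0.217 ] F [-0.26  0.77 -0.4 ] w -0.0005
M [[0.023, 1.0, 0.003], [-0.011, 0.003, -1.0], [-1.0, 0.023, 0.011]] rotvec tool (units) [-0.998  0.017 -0.006]
key z 0.14639231273282693
```

View pics/f.png

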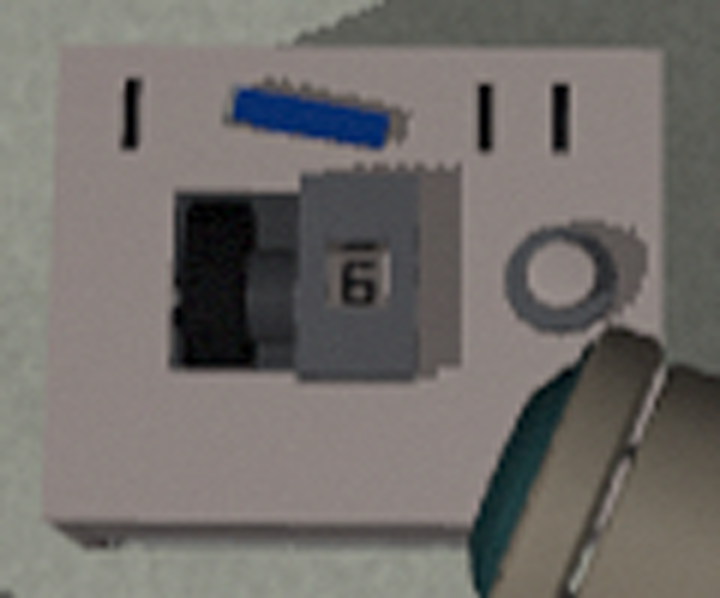

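The 6 stands unchanged in the window at about (358,283) in the crop. The key is back up, the clipper is where it was, and the arm is clear.

```bash
python3 -c "
from rig import sign_off
print(sign_off())"
```

```text
the job is handed in; nothing more can be done
None
```

The timer is set to 6 and the start key was pressed and released. The job was handed in at about 31 s of the 72 s limit, with the arm clear of everything.

- **Drum:** I found the tyre's crown by touch at about 131 mm above the desk, then rolled it in short flat strokes. The largest force I read on it was about 10 N. The force is only reported at the end of each call, so a brief peak between readings would not show.
- **Number:** the last top view shows the 6 centred to about 0.6 mm, roughly 0.02–0.03 rad. In the picture it looks a little low, with the foot of the 5 just visible above it. I put that down to the slanted camera, since the drum lies about 18 mm below the window, and worked out the centring with that allowed for. The side view was too coarse to confirm it.
- **Start key:** it went down to its stop at 11.5 N (fingertip at 140.9 mm). Afterwards its top read about 146.4 mm, close to the 147.1 mm measured before the press.
- **Surroundings:** the number was unchanged after the key press, and the clipper looked the same in the top views before and after. I did not check the other items closely at the end, but the fingers stayed well above them.

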